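# Clear the test fixture and light it for inspection

## Robot

A 6-joint arm with a two-finger parallel gripper is mounted at the origin on the work surface. World frame = base frame: x ahead of the robot, y to its left, z up, the work surface at z = 0. Lengths are in m, angles in rad, forces in N, time in s.
With the tool pointing down it reaches from about 0.35 to 0.975 m from the base axis. Payload 4.9 kg.
Tool frame: the origin (TCP) lies on the mounting face of the last link; the fingertips stand 173 mm ahead of it and the grasp point (between the pads) lies 155 mm ahead of it (grasp_offset is the z of the grasp point in the tool frame, in m); z points along the fingers, y is the line along which they close (so a half turn about z gives the same grasp; the last joint's range is limited). The gripper opens to 85 mm and grips with 20 to 120 N. Pads are 22 mm wide; open, the fingers measure 114 mm over their backs; the gripper's body (76 mm by 85 mm) begins 54 mm behind the grasp point. The pads swing forward as they close: fully open they stand 13 mm farther back than shut.
Start: joints at [1.082, 0.053, 1.613, -0, 1.476, -0.119], TCP at [0.226, 0.583, 0.405] pointing down, gripper open.
Joint ranges: [-3.01, 3.01], [-1.01, 2.22], [0.06, 2.58], [-1.02, 4.17], [0.09, 2.62], [-3.14, 3.14]. Speed limits (rad/s): [2.57, 2.57, 3.14, 3.14, 3.14, 3.14].

## Interface

Orientations are given as a unit quaternion [w, x, y, z].
In Python, from cell import * gives the robot as it stands. The module is installed in compiled form; this text tells all that it offers.
- The arm moves only by the tool apply_moves, never from a script. Its argument "motion" is one flat list of numbers, 6 for each row, row after row: the shift along the world's x, y, z in m, then the turn, a rotation vector about the world's x, y, z in rad. A call has 1 to 8 rows; each row shifts and turns the commanded pose from where the row before left it; what a row does not reach is not made up. A row lasts 1/8 s, in which the tool goes at most 62.5 mm and 10.7 degrees, less where a joint would pass 70% of its speed; a pose out of reach is approached as far as the arm can. A call is refused whole if a number of a shift passes 0.0625 or a number of a turn 0.188, either way. A call with a gripper value outside its range is refused whole. "jaw" is the opening, from -1 (shut) to 1 (fully open), set as the call begins (left out, the last holds). The fingers move at their own pace and stop on an object; "newtons" is the grip in N (left out, the last holds). Time passes only in rows, so rows that do not move let the fingers close. It gives the time, the measured TCP pose, the force, the opening and the grip force at its end, in the units of the state.
- get_obs(): the state, without advancing time (a new reading comes with each control period).
- camera(name): name is "scene" or "top"; returns the picture (480x640x3 uint8, blue, green, red); there is no depth.
- camera_params(name): a dict with "fx", "fy", "cx", "cy" (pixels), "extrinsics" (4x4, takes a point from camera to world coordinates). Camera axes: x right, y down, z forward; pixel columns grow to the right and rows downward; lengths in m; the calibration is good to about 2 mm. A picture is of the moment at which its call begins. camera_params takes no time and is no camera call.
- finish_job(): hands the job in; it is judged then, once.
The state is a dict: "time_s": time; "joint_positions": joint angles; "joint_velocities": joint speeds; "effort": joint torques, N m; "tool_pos": TCP position; "tcp_rot": TCP orientation; "ft_force": force on the tool from outside, world axes, zero at the start; "ft_torque": the same for the moment, N m; "grip_width": finger opening in m; "grasp_force": force on a finger pad.
Only numpy, scipy, OpenCV 4.12 (cv2) and the standard library are available. Lean on these libraries where they do the work, as an engineer would, in place of code of your own. Each camera call takes 0.05 s, during which the arm holds its last target. There are 200 camera calls.

## Task

Holding the scraper block, sweep all the brass chips off the fixture's dark plate into its white catch tray, keeping the fingers off the chips, then stand the scraper back on the bench, blade down, clear of the fixture, and let go. Draw the lamp up out of its holder, slant it about halfway between upright and lying, lens downward, and finish still holding it still in the air with the lens about 10 cm from the middle of the plate and aimed at the middle. Let the lamp touch nothing else, and leave the other things on the bench where they are.

Things in the scene. Friction and masses are not known exactly. Their poses are not given: they have to be found in the camera images.
- fixture: Test fixture, fixed, turned at most 0.3 rad. Cream block with a flat dark plate on top, 180 (x) x 160 (y) mm, top 36 mm above the bench, no rim; blue knobs stick out 12 mm at its y sides below the top. A white open catch tray is attached along its whole -x side (towards the robot). Origin: centre of the plate's outline, at bench height; z up, x from the tray to the far edge.
- plate_center (a point): Centre of the dark plate's top face, marked with a small flat white cross; 36 mm above the fixture's origin.
- tray_center (a point): Centre of the catch tray's inner floor, 131.5 mm from the fixture's origin along its -x, 4 mm above the bench. The tray inside spans fixture x -171 to -90 mm and y -76 to 76 mm; its walls are 4 mm thick and 22 mm high, lower than the plate.
- chip0: Loose brass chip, a flat piece 16 x 12 x 6 mm, about 10 g, one of four lying on the plate within 45 mm of its centre lines in x and in y, in any yaw. Origin: centre of its underside as built.
- chip1: Loose brass chip, a flat piece 16 x 12 x 6 mm, about 10 g, one of four lying on the plate within 45 mm of its centre lines in x and in y, in any yaw. Origin: centre of its underside as built.
- chip2: Loose brass chip, a flat piece 16 x 12 x 6 mm, about 10 g, one of four lying on the plate within 45 mm of its centre lines in x and in y, in any yaw. Origin: centre of its underside as built.
- chip3: Loose brass chip, a flat piece 16 x 12 x 6 mm, about 10 g, one of four lying on the plate within 45 mm of its centre lines in x and in y, in any yaw. Origin: centre of its underside as built.
- scraper: Scraper block standing loose on its blade, left or right of the fixture: black blade bar 30 (x) x 110 (y) x 20 mm high, above it a blue handle 24 (x) x 90 (y) mm up to 60 mm height; 0.14 to 0.28 kg. Grip it from above across the 24 mm; either long face of the blade can push. Origin: centre of its underside; y along the blade, z up; start yaw within 0.5 rad.
- holder: Fixed charging holder for the lamp, on the other side of the fixture than the scraper: upright grey tube, 52 mm outside and 40 mm inside diameter, 70 mm high, inner floor 8 mm above the bench, on a 84 mm dark foot disc 6 mm thick. Origin: centre of its underside, on the tube's axis.
- holder_mouth (a point): Centre of the holder's open mouth, 70 mm above the bench.
- lamp: Round torch, 170 mm long, loose and upright in the holder, lens down on the holder's floor, its top 178 mm above the bench. From the lens: aluminium head 30 mm wide, 30 long; orange body 26 mm wide, from 30 to 162 mm; black end cap 24 mm wide. 0.11 to 0.21 kg, balance point about 80 mm from the lens. Origin: centre of the lens face; z from lens to end cap; shines along -z.
- lamp_focus (a point): The spot where the lamp's light is focused: on the lamp's axis, 100 mm in front of the lens (at -100 mm on the lamp's z).
- jar: Closed jar, 56 mm in diameter, 75 mm high, a bystander. Origin: centre of its underside.
- meter: Yellow hand multimeter lying flat, 150 x 75 x 32 mm, a bystander. Origin: centre of its underside.
- driver: Screwdriver lying on the bench, 170 mm long, a bystander. Origin: near its middle, its length along x.
- cup: White open cup, 72 mm in diameter, 80 mm high, a bystander. Origin: centre of its underside.
- cell: Blue-grey battery cell lying flat, 100 x 65 x 26 mm, a bystander. Origin: centre of its underside.
- weight: Small steel weight, 40 mm in diameter, 35 mm high, a bystander. Origin: centre of its underside.
Things that resemble listed ones, but are neither listed nor needed, are in the scene too. What is shaped like the holder but green or red is not meant.

How it is judged:
By the outcome, as a careful person would: the job done as asked, in the order asked, and still so for the second after the job is handed in, while the arm keeps its last pose, push and grip.
It also fails if it takes over 67 s, if anything falls off the work surface, if the arm or the gripper's body presses on something with over 40 N, if the wrist force passes 120 N, or if a joint passes its speed limit or range.

## Working session

There is one attempt and no reset: what is moved stays moved. The work goes in short steps, Python scripts to look and compute and a tool call to move; the robot and the scene stay as the last step left them, time stands still between calls to the robot, and variables do not carry over. Pictures are saved under pics/ and viewed, at most 10 in all, crops included, and the job is handed in when it is done.

Besides the shell and the picture viewer there is one more tool, called by a JSON object that holds its "fn" and its "kwargs", one argument or row to a line. apply_moves: Moves the arm, as the interface text tells. Its arguments: {"type":"object","properties":{"motion":{"type":"array"},"jaw":{"type":"number"},"newtons":{"type":"number"}},"required":["motion"]}

```bash
mkdir -p pics; python3 - <<'E'
from cell import *
import cv2
for n in("scene","top"):
    cv2.imwrite(f"pics/{n}0.png",camera(n)); p=camera_params(n); print(n,p)
o=get_obs();print({k:o[k] for k in("time_s","tool_pos","tcp_rot","grip_width","ft_force")})
E
```

```text
scene {'fx': 504.62977811174557, 'fy': 504.62977811174557, 'cx': 313.94246913010153, 'cy': 240.4426755703039, 'extrinsics': array([[-0.44862499,  0.62568516, -0.63816432,  1.25141607],
       [ 0.89352514,  0.32892382, -0.30565005,  0.32156705],
       [ 0.01866675, -0.70733811, -0.70662886,  0.82107182],
       [ 0.        ,  0.        ,  0.        ,  1.        ]])}
top {'fx': 577.8383412708857, 'fy': 577.8383412708857, 'cx': 319.7943133462517, 'cy': 237.71115916339937, 'extrinsics': array([[ 0.01364891, -0.99467485,  0.102155  ,  0.4318422 ],
       [-0.99972161, -0.01554143, -0.01775308, -0.01158727],
       [ 0.01924618, -0.10188425, -0.99461007,  1.26447296],
       [ 0.        ,  0.        ,  0.        ,  1.        ]])}
{'time_s': 0.1, 'tool_pos': array([0.22576663, 0.58254303, 0.40359233]), 'tcp_rot': array([-2.78439955e-04,  1.83829719e-01,  9.82957658e-01, -8.94361348e-04]), 'grip_width': 0.08537827814940954, 'ft_force': array([-0.24038418, -0.2418849 , -0.94690894])}
```

View pics/scene0.png

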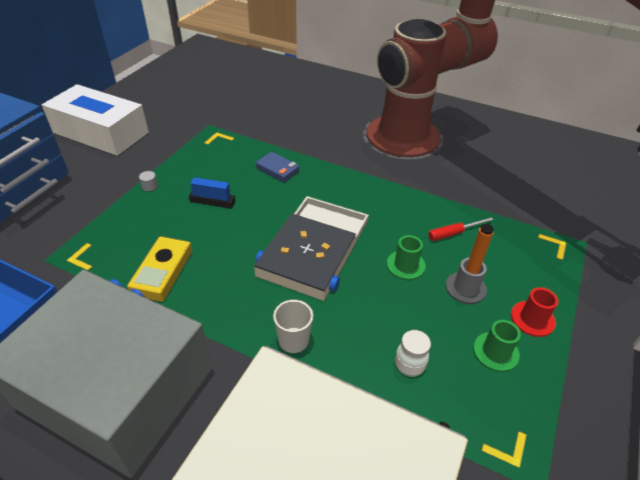

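View pics/top0.png

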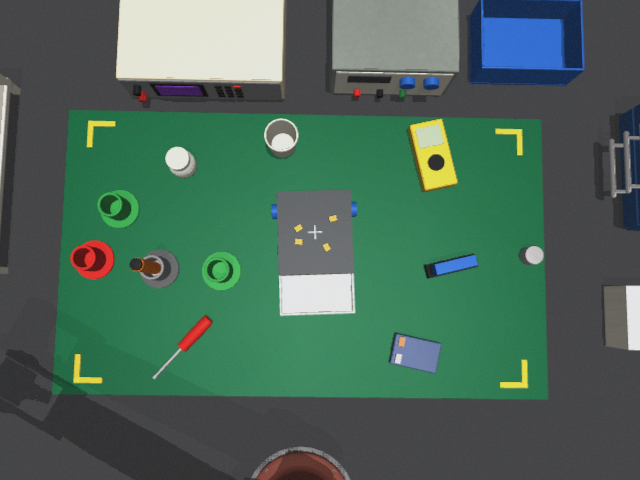

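Both views show the fixture (top cross 315,232), the scraper on the right (top 452,265; scene 211,192) and the grey holder with lamp on the left (top ~158,268; scene 471,270). Next are enlarged crops for accurate pixels.

```bash
python3 - <<'E'
import cv2,numpy as np
t=cv2.imread("pics/top0.png");s=cv2.imread("pics/scene0.png")
def c(im,x,y,w,h,k,grid=10):
    a=cv2.resize(im[y:y+h,x:x+w],None,fx=k,fy=k,interpolation=cv2.INTER_CUBIC)
    for i in range(-(-x//20)*20,x+w,20): cv2.line(a,((i-x)*k,0),((i-x)*k,5),(255,255,255),1);cv2.putText(a,str(i),((i-x)*k,15),0,.35,(255,255,255))
    for i in range(-(-y//20)*20,y+h,20): cv2.line(a,(0,(i-y)*k),(5,(i-y)*k),(255,255,255),1);cv2.putText(a,str(i),(6,(i-y)*k),0,.35,(255,255,255))
    return a
o=np.zeros((600,800,3),np.uint8)
def put(a,x,y): o[y:y+a.shape[0],x:x+a.shape[1]]=a
put(c(t,265,185,100,135,4)[:540],0,0)      # 400x540
put(c(t,420,245,66,40,6)[:240,:396],402,0)
put(c(t,125,245,60,45,4),402,242)    #240x180
put(c(s,185,172,52,40,3),644,242)
put(c(s,440,220,60,84,2),402,424)
put(c(s,250,195,125,85,2),524,424)
cv2.imwrite("pics/crops1.png",o)
E
```

```text
(no output)
```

View pics/crops1.png

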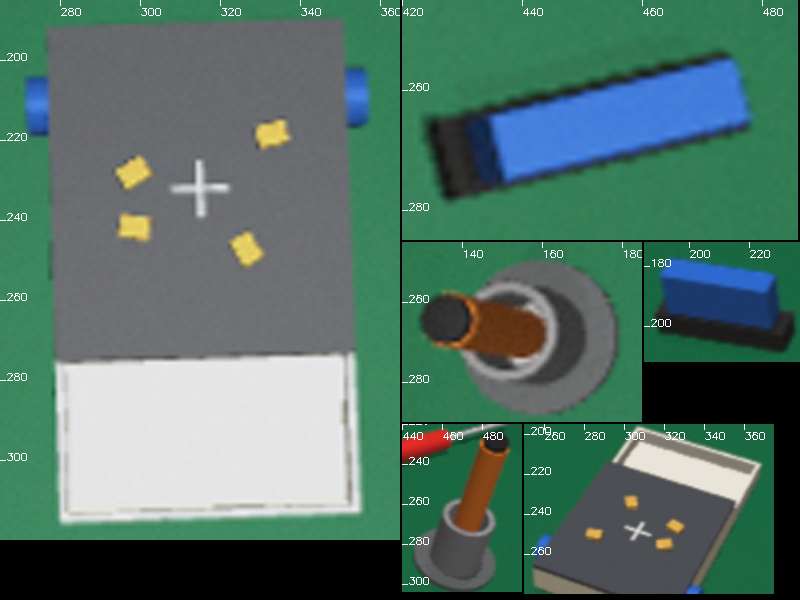

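The crops give the plate corners, cross, scraper handle top, lamp cap and holder mouth in both views. I'll triangulate them.

```bash
cat > h.py <<'E'
import numpy as np
from cell import *
def ray(n,u,v):
    p=camera_params(n);T=p["extrinsics"];d=T[:3,:3]@[(u-p["cx"])/p["fx"],(v-p["cy"])/p["fy"],1];return T[:3,3],d/np.linalg.norm(d)
def atz(n,u,v,z):
    c,d=ray(n,u,v);return (c+d*(z-c[2])/d[2]).round(4)
def tri(t,s):
    A=[];b=[]
    for n,q in(("top",t),("scene",s)):
        c,d=ray(n,*q);P=np.eye(3)-np.outer(d,d);A.append(P);b.append(P@c)
    A=np.vstack(A);b=np.hstack(b);x=np.linalg.lstsq(A,b,rcond=None)[0];return x.round(4),np.linalg.norm(A@x-b).round(4)
def proj(n,P):
    p=camera_params(n);q=np.linalg.inv(p["extrinsics"])@[*P,1];return (q[0]/q[2]*p["fx"]+p["cx"],q[1]/q[2]*p["fy"]+p["cy"])
E
python3 - <<'E'
from h import *
print("cross",tri((315,232),(306.5,248.5)),atz("top",315,232,.036))
print("scr",tri((456,265),(210,183.7)))
print("cap",tri((136.25,264.5),(487,227.5)))
print("mouth",tri((151.5,267),(473.5,267)),atz("top",151.5,267,.07),atz("top",159.5,268.75,.006), atz("scene",473.5,267,.07),atz("top",136.25,264.5,.178),atz("scene",487,227.5,.178))
C=np.array([atz("top",u,v,.036) for u,v in((276.75,191.75),(350.5,190),(353.5,273.25),(278.75,275.25))]);print(C,C.mean(0))
H=np.array([atz("top",u,v,.06) for u,v in((434.7,264.3),(474.3,254.3),(477.7,266.2),(437.2,275))]);print(H,H.mean(0))
for q in((133,173),(134,228),(272,134),(246,250)): print("chip",atz("top",265+q[0]/4,185+q[1]/4,.042))
for a,b in((0,1),(3,2)):
    d=C[a]-C[b];e=H[a]-H[b];print("yaw fix",np.arctan2(-d[0],d[1]),"scr",np.arctan2(-e[0],e[1]))
d=C[0]-C[3];print(np.arctan2(d[1],d[0]));d=C[1]-C[2];print(np.arctan2(d[1],d[0]))
E
```

```text
cross (array([ 0.5702, -0.0227,  0.0337]), np.float64(0.0007)) [ 0.5701 -0.0231  0.036 ]
scr (array([ 0.5024, -0.3199,  0.0538]), np.float64(0.0014))
cap (array([0.4876, 0.3133, 0.1758]), np.float64(0.0015))
mouth (array([0.4884, 0.3144, 0.0668]), np.float64(0.0018)) [0.4886 0.3123 0.07  ] [0.4881 0.3123 0.006 ] [0.491  0.3156 0.07  ] [0.4877 0.3116 0.178 ] [0.4896 0.3143 0.178 ]
[[ 0.656   0.0605  0.036 ]
 [ 0.6625 -0.0984  0.036 ]
 [ 0.4832 -0.1062  0.036 ]
 [ 0.4766  0.0524  0.036 ]] [ 0.569575 -0.022925  0.036   ]
[[ 0.5034 -0.2745  0.06  ]
 [ 0.5256 -0.3581  0.06  ]
 [ 0.5007 -0.3649  0.06  ]
 [ 0.481  -0.2796  0.06  ]] [ 0.502675 -0.319275  0.06    ]
chip [0.5769 0.0127 0.042 ]
chip [0.5475 0.0117 0.042 ]
chip [ 0.5991 -0.061   0.042 ]
chip [ 0.5367 -0.0479  0.042 ]
yaw fix 0.04088343681359221 scr 0.2595597945677692
yaw fix 0.041590126961211886 scr 0.22697008092892523
0.04511985835829492
0.043475098504046406
```

{"fn": "apply_moves", "kwargs": {
  "motion": [0.027,-0.058,0,0,0,-0.12,0.027,-0.058,0,0,0,-0.12,0.027,-0.058,0,0,0,-0.12,0.027,-0.058,0,0,0,-0.12,0.027,-0.058,0,0,0,-0.12,0.027,-0.058,0,0,0,-0.12,0.027,-0.058,0,0,0,-0.12,0.027,-0.058,0,0,0,-0.12],
  "jaw": 1,
  "newtons": 60
}}

```text
time_s: 1.1
tool_pos: [0.4371, 0.1275, 0.4045]
tcp_rot: [0.0, 0.619, 0.786, 0.0]
ft_force: [0.3, 0.6, -0.1]
grip_width: 0.0852
grasp_force: 0.0
```

{"fn": "apply_moves", "kwargs": {
  "motion": [0.0076,-0.0548,-0.016,0,0,0,0.0076,-0.0548,-0.016,0,0,0,0.0076,-0.0548,-0.016,0,0,0,0.0076,-0.0548,-0.016,0,0,0,0.0076,-0.0548,-0.016,0,0,0,0.0076,-0.0548,-0.016,0,0,0,0.0076,-0.0548,-0.016,0,0,0,0.0076,-0.0548,-0.016,0,0,0]
}}

```text
time_s: 2.1
tool_pos: [0.4975, -0.3107, 0.2757]
tcp_rot: [-0.0, 0.617, 0.787, 0.0]
ft_force: [0.6, 0.3, 1.8]
grip_width: 0.0851
grasp_force: 0.0
```

```bash
cat >> h.py <<'E'
from scipy.spatial.transform import Rotation as R
import json
def st():
    o=get_obs();q=o["tcp_rot"];r=R.from_quat(np.r_[q[1:],q[0]]);m=r.as_matrix()
    open("log","a").write(json.dumps([list(map(float,o[k])) for k in("joint_positions","tool_pos","tcp_rot")])+"\n")
    print(round(o["time_s"],2),"tcp",o["tool_pos"].round(4),"z",m[:,2].round(3),"yang",np.arctan2(m[1,1],m[0,1]).round(4),"q",o["joint_positions"].round(3),"F",o["ft_force"].round(1),"T",o["ft_torque"].round(2),"w",round(o["grip_width"],4),round(o["grasp_force"],1))
    return o
E
python3 -c "
from h import *
st()"
```

```text
2.1 tcp [ 0.4975 -0.3107  0.2757] z [-0.  0. -1.] yang 0.2407 q [-0.685  0.076  1.812  0.     1.254 -0.926] F [0.6 0.3 1.8] T [-0.06 -0.03  0.06] w 0.0851 0.0
```

{"fn": "apply_moves", "kwargs": {
  "motion": [0,0,0,0,0,0.004,0,0,-0.019,0,0,0,0,0,-0.019,0,0,0,0,0,-0.019,0,0,0,0,0,-0.019,0,0,0,0,0,0,0,0,0,0,0,0,0,0,0]
}}

```text
time_s: 2.98
tool_pos: [0.4979, -0.3091, 0.201]
tcp_rot: [0.0, 0.615, 0.788, -0.0]
ft_force: [0.3, -0.4, 0.5]
grip_width: 0.0854
grasp_force: 0.0
```

{"fn": "apply_moves", "kwargs": {
  "motion": [0,0,0,0,0,0,0,0,0,0,0,0,0,0,0,0,0,0,0,0,0,0,0,0,0,0,0,0,0,0,0,0,0,0,0,0],
  "jaw": -1
}}

```text
time_s: 3.72
tool_pos: [0.498, -0.3091, 0.2012]
tcp_rot: [0.001, 0.615, 0.788, 0.0]
ft_force: [1.0, 0.8, 2.1]
grip_width: 0.0233
grasp_force: 62.3
```

```bash
python3 -c "
from h import *
st()"
```

```text
3.73 tcp [ 0.498  -0.3091  0.2012] z [ 0.001 -0.001 -1.   ] yang 0.245 q [-0.682  0.173  1.847  0.     1.121 -0.928] F [1.  0.8 2.1] T [ 0.04 -0.25 -0.08] w 0.0233 62.3
```

{"fn": "apply_moves", "kwargs": {
  "motion": [0,0,0.03,0,0,0,0,0,0.04,0,0,0,0,0,0.04,0,0,-0.04,0.018,0.037,0,0,0,-0.04,0.018,0.037,0,0,0,-0.04,0.018,0.037,0,0,0,-0.04,0.018,0.037,0,0,0,-0.0425,0.018,0.037,0,0,0,0]
}}

```text
time_s: 4.72
tool_pos: [0.5875, -0.1227, 0.3093]
tcp_rot: [-0.001, 0.692, 0.722, -0.001]
ft_force: [0.0, -1.0, -2.1]
grip_width: 0.0232
grasp_force: 61.9
```

```bash
python3 -c "
from h import *
st()
print('cup',atz('top',281,133,.08),tri((281,133),(293.5,315)),atz('top',176.5,156,.075))
import cv2;cv2.imwrite('pics/s1.png',cv2.resize(camera('scene')[100:350,150:450],None,fx=2,fy=2))"
```

```text
4.72 tcp [ 0.5875 -0.1227  0.3093] z [-0.003  0.    -1.   ] yang 0.0422 q [-3.300e-01  7.200e-02  1.757e+00 -1.000e-03  1.316e+00 -3.720e-01] F [ 0.  -1.  -2.1] T [-0.02 -0.03  0.02] w 0.0232 61.9
cup [0.7729 0.0516 0.08  ] (array([0.7717, 0.053 , 0.0819]), np.float64(0.0023)) [0.721 0.269 0.075]
```

View pics/s1.png

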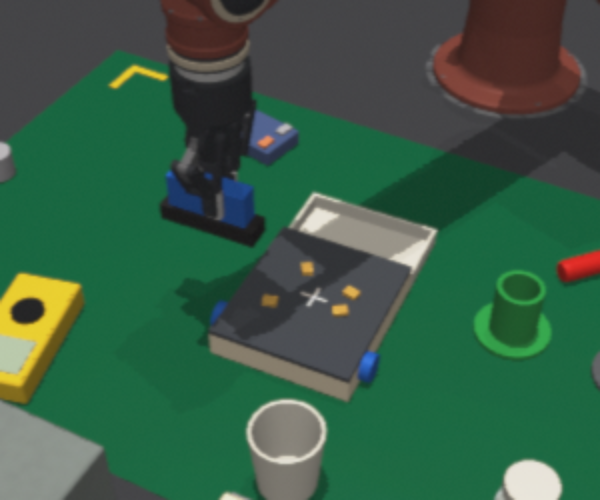

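The scraper hangs level in the gripper and the four chips lie untouched. The cup is clear at x=0.737 and beyond.

{"fn": "apply_moves", "kwargs": {
  "motion": [0.0145,0.028,0,0,0,0,0.0145,0.028,0,0,0,0,0.0145,0.028,0,0,0,0,0.0145,0.028,-0.02,0,0,0,0,0,-0.02,0,0,0,0,0,-0.015,0,0,0,0,0,0,0,0,0,0,0,0,0,0,0]
}}

```text
time_s: 5.78
tool_pos: [0.6457, -0.0128, 0.2562]
tcp_rot: [0.0, 0.692, 0.722, 0.0]
ft_force: [0.6, 0.5, -2.5]
grip_width: 0.023
grasp_force: 61.7
```

```bash
python3 -c "
from h import *
st()"
```

```text
5.78 tcp [ 0.6457 -0.0128  0.2562] z [ 0.001 -0.    -1.   ] yang 0.0415 q [-0.135  0.229  1.676 -0.     1.235 -0.176] F [ 0.6  0.5 -2.5] T [ 0.02  0.02 -0.05] w 0.023 61.7
```

{"fn": "apply_moves", "kwargs": {
  "motion": [0,0.001,-0.009,0,0,0,0,0,-0.0085,0,0,0,0,0,0,0,0,0,0,0,0,0,0,0]
}}

```text
time_s: 6.28
tool_pos: [0.6456, -0.0109, 0.2379]
tcp_rot: [-0.0, 0.692, 0.722, -0.0]
ft_force: [-0.3, 0.6, -1.1]
grip_width: 0.0231
grasp_force: 61.8
```

```bash
python3 -c "
from h import *
st()
import cv2
a=cv2.resize(camera('scene')[150:320,220:400],None,fx=3,fy=3);b=cv2.resize(camera('top')[180:330,260:370],None,fx=2,fy=2)
c=np.zeros((510,760,3),np.uint8);c[:,:540]=a;c[:300,540:]=b;cv2.imwrite('pics/s2.png',c)"
```

```text
6.28 tcp [ 0.6456 -0.0109  0.2379] z [-0.001  0.    -1.   ] yang 0.0426 q [-0.132  0.251  1.685 -0.     1.207 -0.175] F [-0.3  0.6 -1.1] T [0.05 0.04 0.01] w 0.0231 61.8
```

View pics/s2.png

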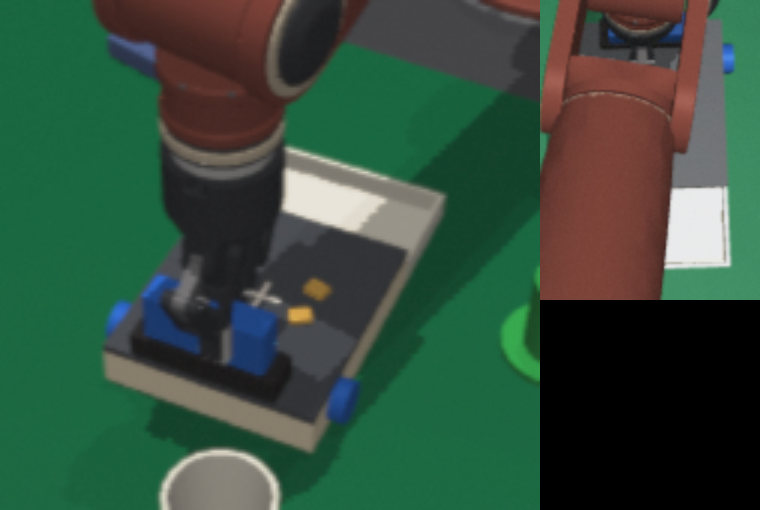

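The blade sits level just above the plate's far strip, with the chips all ahead of it on the tray side. Next is the sweep towards the tray.

{"fn": "apply_moves", "kwargs": {
  "motion": [-0.012,-0.0005,0,0,0,0,-0.012,-0.0005,0,0,0,0,-0.012,-0.0005,0,0,0,0,-0.012,-0.0005,0,0,0,0,-0.012,-0.0005,0,0,0,0,-0.012,-0.0005,0,0,0,0,-0.012,-0.0005,0,0,0,0,-0.012,-0.0005,0,0,0,0]
}}

```text
time_s: 7.38
tool_pos: [0.549, -0.015, 0.2383]
tcp_rot: [0.0, 0.692, 0.722, 0.0]
ft_force: [0.7, 0.4, -2.2]
grip_width: 0.0232
grasp_force: 61.8
```

{"fn": "apply_moves", "kwargs": {
  "motion": [-0.012,-0.0005,0,0,0,0,-0.012,-0.0005,0,0,0,0,-0.012,-0.0005,0,0,0,0,-0.012,-0.0005,0,0,0,0,-0.012,-0.0005,0,0,0,0,-0.012,-0.0005,0,0,0,0,-0.012,-0.0005,0,0,0,0,-0.012,-0.0005,0,0,0,0]
}}

```text
time_s: 8.38
tool_pos: [0.4529, -0.019, 0.2382]
tcp_rot: [-0.0, 0.692, 0.722, -0.0]
ft_force: [0.1, 0.0, -1.3]
grip_width: 0.0232
grasp_force: 61.8
```

{"fn": "apply_moves", "kwargs": {
  "motion": [0,0,0,0,0,0,0,0,0.04,0,0,0,0,0,0.04,0,0,0,0.01,-0.05,0.02,0,0,0,0.01,-0.05,0,0,0,0,0.01,-0.05,0,0,0,0,0.01,-0.05,0,0,0,0,0.01,-0.05,0,0,0,0]
}}

```text
time_s: 9.38
tool_pos: [0.5041, -0.2708, 0.3383]
tcp_rot: [0.0, 0.692, 0.722, 0.0]
ft_force: [0.9, 0.0, -1.8]
grip_width: 0.0229
grasp_force: 61.9
```

```bash
python3 -c "
from h import *
st()
import cv2
a=cv2.resize(camera('scene')[150:320,220:400],None,fx=3,fy=3);b=cv2.resize(camera('top')[180:330,260:370],None,fx=2,fy=2)
c=np.zeros((510,760,3),np.uint8);c[:,:540]=a;c[:300,540:]=b;cv2.imwrite('pics/s3.png',c)"
```

```text
9.38 tcp [ 0.5041 -0.2708  0.3383] z [ 0.001 -0.    -1.   ] yang 0.0423 q [-0.623 -0.022  1.802  0.     1.362 -0.665] F [ 0.9  0.  -1.8] T [ 0.05 -0.01 -0.04] w 0.0229 61.9
```

View pics/s3.png

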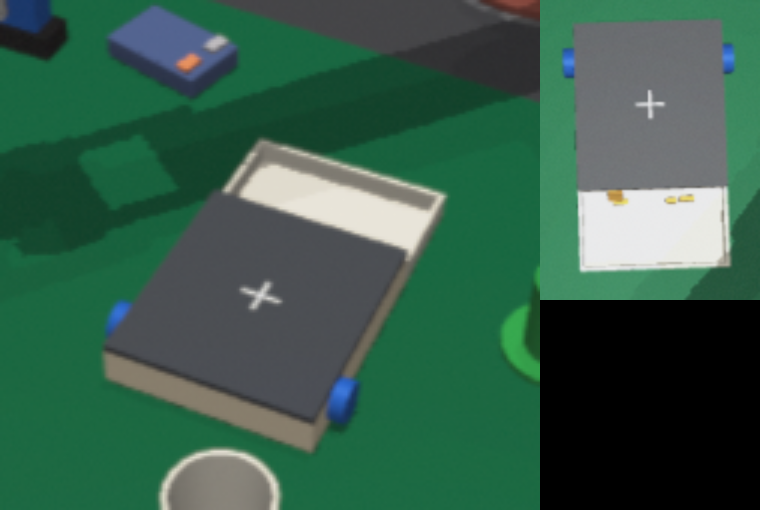

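The plate is empty and the chips lie in the tray: top-crop marks at (615,197), (620,202), (670,200) and (686,198). Now to stand the scraper back near its old spot.

{"fn": "apply_moves", "kwargs": {
  "motion": [0,-0.04,-0.03,0,0,0,0,0,-0.04,0,0,0,0,0,-0.04,0,0,0,0,0,-0.016,0,0,0,0,0,-0.006,0,0,0,0,0,-0.003,0,0,0,0,0,0,0,0,0,0,0,0,0,0,0]
}}

```text
time_s: 10.48
tool_pos: [0.5041, -0.3092, 0.2045]
tcp_rot: [0.001, 0.692, 0.722, 0.0]
ft_force: [-0.8, 0.2, -2.4]
grip_width: 0.0231
grasp_force: 61.8
```

```bash
python3 -c "
from h import *
st()"
```

```text
10.47 tcp [ 0.5041 -0.3092  0.2045] z [ 0.002 -0.001 -1.   ] yang 0.0426 q [-0.676  0.179  1.833 -0.     1.127 -0.719] F [-0.8  0.2 -2.4] T [0.04 0.01 0.05] w 0.0231 61.8
```

{"fn": "apply_moves", "kwargs": {
  "motion": [0,0,-0.0015,0,0,0,0,0,-0.0015,0,0,0,0,0,-0.0005,0,0,0,0,0,0,0,0,0]
}}

```text
time_s: 10.98
tool_pos: [0.504, -0.3091, 0.2012]
tcp_rot: [0.0, 0.692, 0.722, -0.0]
ft_force: [-3.3, 2.5, 5.5]
grip_width: 0.023
grasp_force: 63.0
```

```bash
python3 -c "
from h import *
st()"
```

```text
10.97 tcp [ 0.504  -0.3091  0.2012] z [ 0. -0. -1.] yang 0.0425 q [-0.676  0.184  1.834 -0.     1.124 -0.718] F [-3.3  2.5  5.5] T [ 0.36  0.57 -0.09] w 0.023 63.0
```

{"fn": "apply_moves", "kwargs": {
  "motion": [0,0,0,0,0,0,0,0,0,0,0,0,0,0,0,0,0,0,0,0,0,0,0,0],
  "jaw": 1
}}

```text
time_s: 11.48
tool_pos: [0.5037, -0.309, 0.1996]
tcp_rot: [-0.0, 0.692, 0.722, -0.0]
ft_force: [-0.2, -0.5, 0.4]
grip_width: 0.0854
grasp_force: 0.0
```

{"fn": "apply_moves", "kwargs": {
  "motion": [0,0,0.02,0,0,0,0,0,0.04,0,0,0,0,0,0.06,0,0,0,0,0,0.06,0,0,0,-0.01,0.05,0.02,0,0,0,-0.01,0.05,0,0,0,0,-0.01,0.05,0,0,0,0,-0.01,0.05,0,0,0,0]
}}

```text
time_s: 12.48
tool_pos: [0.463, -0.1075, 0.4015]
tcp_rot: [0.001, 0.692, 0.722, 0.001]
ft_force: [0.3, 0.2, 1.1]
grip_width: 0.0853
grasp_force: 0.0
```

```bash
python3 - <<'E'
from h import *
st()
L=[json.loads(l) for l in open("log")]
L.append([[1.082,.053,1.613,0,1.476,-.119],[.226,.583,.405],[0,.184,.983,0]])
Q=np.array([l[0] for l in L]);P=np.array([l[1] for l in L])
# planar: radial s = P.(cos q1, sin q1), lateral = P.(-sin,cos)
s=P[:,0]*np.cos(Q[:,0])+P[:,1]*np.sin(Q[:,0]);lat=-P[:,0]*np.sin(Q[:,0])+P[:,1]*np.cos(Q[:,0])
print("lat",lat.round(4))
a=Q[:,1];b=Q[:,1]+Q[:,2];O=np.ones(len(a));Z=0*O
# s=a1+L2 sin a+L3 sin b+e cos b ; z=d+L2 cos a+L3 cos b - e sin b
A=np.vstack([np.c_[O,Z,np.sin(a),np.sin(b),np.cos(b)],np.c_[Z,O,np.cos(a),np.cos(b),-np.sin(b)]])
x,r,k,_=np.linalg.lstsq(A,np.r_[s,P[:,2]],rcond=None);print("a1,d,L2,L3,e",x.round(4),r,k)
import cv2
a=cv2.resize(camera('scene')[150:320,170:350],None,fx=3,fy=3);b=cv2.resize(camera('top')[180:330,260:490],None,fx=2,fy=2)
E
```

```text
12.47 tcp [ 0.463  -0.1075  0.4015] z [ 0.002 -0.001 -1.   ] yang 0.042 q [-0.385 -0.318  1.954  0.     1.503 -0.427] F [0.3 0.2 1.1] T [ 0.05 -0.03 -0.03] w 0.0853 0.0
lat [0.0742 0.0742 0.0741 0.0742 0.0742 0.0742 0.0742 0.0742 0.0742 0.0742]
a1,d,L2,L3,e [-5.000e-04  1.323e-01  4.261e-01  6.105e-01  9.560e-02] [4.35454322e-07] 5
```

```bash
cat > k.py <<'E'
from h import *
from scipy.optimize import least_squares
def fk(q,d6,s4=1,s6=1):
    # base->shoulder, spherical wrist
    q1,q2,q3,q4,q5,q6=q;b=q2+q3
    er=np.array([np.cos(q1),np.sin(q1),0]);el=np.array([-np.sin(q1),np.cos(q1),0]);ez=np.array([0,0,1.])
    W=.0742*el+(-.0005+.4261*np.sin(q2)+.6105*np.sin(b)+.0956*np.cos(b))*er+(.1323+d6+.4261*np.cos(q2)+.6105*np.cos(b)-.0956*np.sin(b))*ez
    f=np.sin(b)*er+np.cos(b)*ez;p=np.cos(b)*er-np.sin(b)*ez
    r4=R.from_rotvec(s4*q4*f)
    # tool-down y angle = q1-q6 at b+q5=pi  -> tool y = el-like rotated
    t=r4.apply(np.cos(q5)*f+np.sin(q5)*p)
    x0=r4.apply(-np.sin(q5)*f+np.cos(q5)*p) # down: -er
    y0=np.cross(t,x0)
    r6=R.from_rotvec(s6*q6*t); y=r6.apply(-np.cross(x0,t)) ; 
    return W+d6*t,t,y,x0
E
python3 - <<'E'
from k import *
# check y at down
q=[-.385,-.318,1.954,0,1.5056,-.427];P,t,y,x0=fk(q,.12);print(P.round(4),t.round(3),y.round(3),x0.round(3))
lo=np.array([-3.01,-1.01,.06,-1.02,.09]);hi=np.array([3.01,2.22,2.58,4.17,2.62])
C=np.array([.57,-.023,.036])
for d6 in(.1,.16):
  for s4 in(1,-1):
    for ph in range(-150,151,15):
      a=np.radians(ph);u=np.array([np.cos(a)*.7071,np.sin(a)*.7071,.7071]);T=C+.387*u
      f=lambda x:np.r_[(fk([*x,0],d6,s4)[0]-T)*5,fk([*x,0],d6,s4)[1]+u]
      best=min((least_squares(f,np.clip([np.arctan2(T[1],T[0])-.1,0.1,1.7,g,1.5],lo,hi),bounds=(lo,hi)) for g in(0,.8,-.8)),key=lambda r:r.cost)
      if best.cost<1e-6: print(d6,s4,ph,best.x.round(2))
E
```

```text
[ 0.4628 -0.1075  0.4019] [-0.  0. -1.] [-0.042  0.999  0.   ] [-0.927  0.376  0.   ]
0.1 1 -150 [-0.85 -0.66  2.39  0.8   1.32]
0.1 1 -135 [-0.86 -0.36  2.19  0.79  1.44]
0.1 1 -120 [-0.82 -0.11  1.99  0.74  1.56]
0.1 1 -105 [-0.76  0.1   1.78  0.67  1.68]
0.1 1 -90 [-0.68  0.27  1.58  0.6   1.8 ]
0.1 1 -75 [-0.59  0.43  1.39  0.52  1.93]
0.1 1 -60 [-0.5   0.56  1.21  0.43  2.04]
0.1 1 -45 [-0.4   0.67  1.05  0.32  2.14]
0.1 1 -30 [-0.3   0.75  0.93  0.19  2.22]
0.1 1 -15 [-0.21  0.8   0.85  0.05  2.27]
0.1 1 0 [-0.11  0.82  0.83 -0.1   2.27]
0.1 1 15 [-0.01  0.79  0.87 -0.24  2.23]
0.1 1 30 [ 0.09  0.73  0.96 -0.37  2.15]
0.1 1 45 [ 0.18  0.64  1.1  -0.47  2.04]
0.1 1 60 [ 0.26  0.52  1.26 -0.56  1.92]
0.1 1 75 [ 0.34  0.38  1.45 -0.64  1.78]
0.1 1 90 [ 0.4   0.22  1.64 -0.71  1.63]
0.1 1 105 [ 0.44  0.04  1.85 -0.77  1.47]
0.1 1 120 [ 0.45 -0.18  2.05 -0.82  1.31]
0.1 1 135 [ 0.4  -0.45  2.25 -0.81  1.14]
0.1 1 150 [ 0.26 -0.77  2.44 -0.65  0.96]
0.1 -1 -150 [-0.85 -0.66  2.39 -0.8   1.32]
0.1 -1 -135 [-0.86 -0.36  2.19 -0.79  1.44]
0.1 -1 -120 [-0.82 -0.11  1.99 -0.74  1.56]
0.1 
[... 1816 characters left out ...]
 -1 -90 [-0.73  0.34  1.53 -0.57  1.82]
0.16 -1 -75 [-0.63  0.51  1.31 -0.5   1.94]
0.16 -1 -60 [-0.53  0.65  1.11 -0.41  2.06]
0.16 -1 -45 [-0.42  0.78  0.92 -0.31  2.17]
0.16 -1 -30 [-0.31  0.87  0.77 -0.19  2.26]
0.16 -1 -15 [-0.21  0.94  0.68 -0.05  2.31]
0.16 -1 0 [-0.1   0.95  0.65  0.1   2.32]
0.16 -1 15 [0.   0.92 0.7  0.24 2.27]
0.16 -1 30 [0.11 0.85 0.82 0.36 2.19]
0.16 -1 45 [0.2  0.74 0.98 0.46 2.07]
0.16 -1 60 [0.3  0.61 1.17 0.54 1.94]
0.16 -1 75 [0.38 0.46 1.38 0.62 1.8 ]
0.16 -1 90 [0.46 0.29 1.59 0.69 1.65]
0.16 -1 105 [0.51 0.09 1.82 0.76 1.5 ]
0.16 -1 120 [ 0.54 -0.14  2.05  0.81  1.35]
0.16 -1 135 [ 0.51 -0.44  2.28  0.82  1.19]
0.16 -1 150 [ 0.37 -0.84  2.51  0.69  1.04]
```

{"fn": "apply_moves", "kwargs": {
  "motion": [0.003,0.0525,0,0,0,0.185,0.003,0.0525,0,0,0,0.185,0.003,0.0525,0,0,0,0.185,0.003,0.0525,0,0,0,0.185,0.003,0.0525,0,0,0,0.185,0.003,0.0525,0,0,0,0.185,0.003,0.0525,0,0,0,0.185,0.003,0.0525,0,0,0,0.185],
  "newtons": 80
}}

```text
time_s: 13.58
tool_pos: [0.488, 0.3125, 0.4013]
tcp_rot: [0.001, 0.021, 1.0, 0.0]
ft_force: [0.6, 0.0, 0.7]
grip_width: 0.0854
grasp_force: 0.0
```

{"fn": "apply_moves", "kwargs": {
  "motion": [0,0,0,0,0,0.05,0,0,0,0,0,0]
}}

```text
time_s: 13.82
tool_pos: [0.488, 0.3113, 0.4007]
tcp_rot: [0.001, -0.001, 1.0, 0.0]
ft_force: [0.0, 0.5, -0.0]
grip_width: 0.0853
grasp_force: 0.0
```

```bash
python3 -c "
from h import *
st()
import cv2
t=camera('top');s=camera('scene')
c=np.zeros((600,800,3),np.uint8);c[:450,:]=cv2.resize(t[180:330,260:527],(800,450));c[450:,:300]=cv2.resize(s[170:220,170:270],None,fx=3,fy=3);c[450:,300:]=cv2.resize(s[220:280,420:620],(500,150));cv2.imwrite('pics/s4.png',c)"
```

```text
13.82 tcp [0.488  0.3113 0.4007] z [ 0.001  0.    -1.   ] yang 1.5724 q [ 0.439 -0.054  1.727 -0.     1.468 -1.133] F [ 0.   0.5 -0. ] T [-0.01 -0.02 -0.03] w 0.0853 0.0
```

View pics/s4.png

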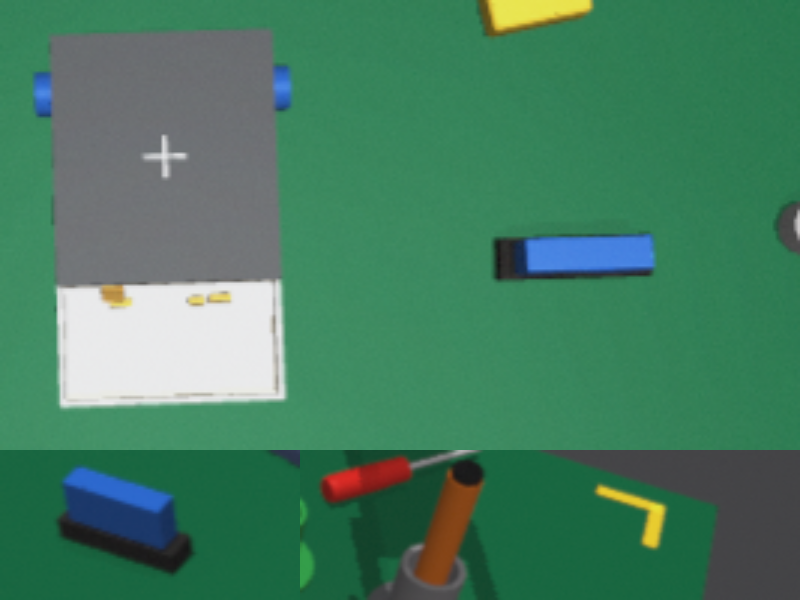

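The scraper stands upright and clear of the fixture (crop 590,255), all four chips are in the tray, and the lamp is still upright. Next I descend on the lamp.

{"fn": "apply_moves", "kwargs": {
  "motion": [0,0.0015,-0.03,0,0,0,0,0,-0.03,0,0,0,0,0,-0.025,0,0,0,0,0,-0.02,0,0,0,0,0,0,0,0,0]
}}

```text
time_s: 14.55
tool_pos: [0.4873, 0.3118, 0.293]
tcp_rot: [-0.002, -0.0, 1.0, -0.001]
ft_force: [0.1, 0.0, 0.6]
grip_width: 0.0853
grasp_force: 0.0
```

{"fn": "apply_moves", "kwargs": {
  "motion": [0,0,0,0,0,0,0,0,0,0,0,0,0,0,0,0,0,0,0,0,0,0,0,0,0,0,0,0,0,0,0,0,0,0,0,0],
  "jaw": -1
}}

```text
time_s: 15.3
tool_pos: [0.4881, 0.3128, 0.2958]
tcp_rot: [0.001, -0.001, 1.0, 0.001]
ft_force: [0.2, 1.0, 4.8]
grip_width: 0.0244
grasp_force: 78.3
```

```bash
python3 -c "
from h import *
st()"
```

```text
15.3 tcp [0.4881 0.3128 0.2958] z [ 0.002  0.001 -1.   ] yang 1.5725 q [ 0.442  0.037  1.817  0.     1.286 -1.131] F [0.2 1.  4.8] T [ 0.13 -0.03  0.  ] w 0.0244 78.3
```

{"fn": "apply_moves", "kwargs": {
  "motion": [0,0,0.01,0,0,0,0,0,0.02,0,0,0,0,0,0.03,0,0,0,0,0,0.04,0,0,0,0,0,0.04,0,0,0,0,0,0,0,0,0,0,0,0,0,0,0]
}}

```text
time_s: 16.18
tool_pos: [0.4874, 0.3124, 0.4344]
tcp_rot: [-0.0, -0.001, 1.0, -0.0]
ft_force: [0.4, 0.2, -1.8]
grip_width: 0.0242
grasp_force: 78.4
```

```bash
python3 -c "
from h import *
st()"
```

```text
16.18 tcp [0.4874 0.3124 0.4344] z [-0.001 -0.    -1.   ] yang 1.5725 q [ 0.441 -0.072  1.688 -0.     1.527 -1.131] F [ 0.4  0.2 -1.8] T [-0.04  0.03  0.01] w 0.0242 78.4
```

{"fn": "apply_moves", "kwargs": {
  "motion": [0.0103,-0.0076,0,-0.098,0,0,0.0103,-0.0076,0,-0.098,0,0,0.0103,-0.0076,0,-0.098,0,0,0.0103,-0.0076,0,-0.098,0,0,0.0103,-0.0076,0,-0.098,0,0,0.0103,-0.0076,0,-0.098,0,0,0.0103,-0.0076,0,-0.098,0,0,0.0103,-0.0076,0,-0.098,0,0]
}}

```text
time_s: 17.18
tool_pos: [0.5701, 0.2515, 0.4321]
tcp_rot: [-0.002, -0.002, 0.923, -0.384]
ft_force: [0.7, 0.0, -1.2]
grip_width: 0.0241
grasp_force: 78.4
```

{"fn": "apply_moves", "kwargs": {
  "motion": [0,0,-0.03,0,0,0,0,0,-0.03,0,0,0,0,0,-0.02,0,0,0,0,0,0,0,0,0,0,0,0,0,0,0]
}}

```text
time_s: 17.8
tool_pos: [0.5702, 0.2519, 0.3555]
tcp_rot: [0.0, -0.001, 0.924, -0.382]
ft_force: [0.4, -0.3, -0.6]
grip_width: 0.0244
grasp_force: 78.5
```

```bash
python3 -c "
from h import *
o=st()
import cv2
s=camera('scene');t=camera('top')
c=np.zeros((600,800,3),np.uint8);c[:,:420]=cv2.resize(s[130:330,260:400],(420,600));c[:480,420:]=cv2.resize(t[160:400,150:340],(380,480));cv2.imwrite('pics/s5.png',c)"
```

```text
17.8 tcp [0.5702 0.2519 0.3555] z [ 0.001 -0.706 -0.708] yang 1.5721 q [ 0.407  0.185  1.605 -0.712  1.689 -1.126] F [ 0.4 -0.3 -0.6] T [0.51 0.04 0.  ] w 0.0244 78.5
```

View pics/s5.png

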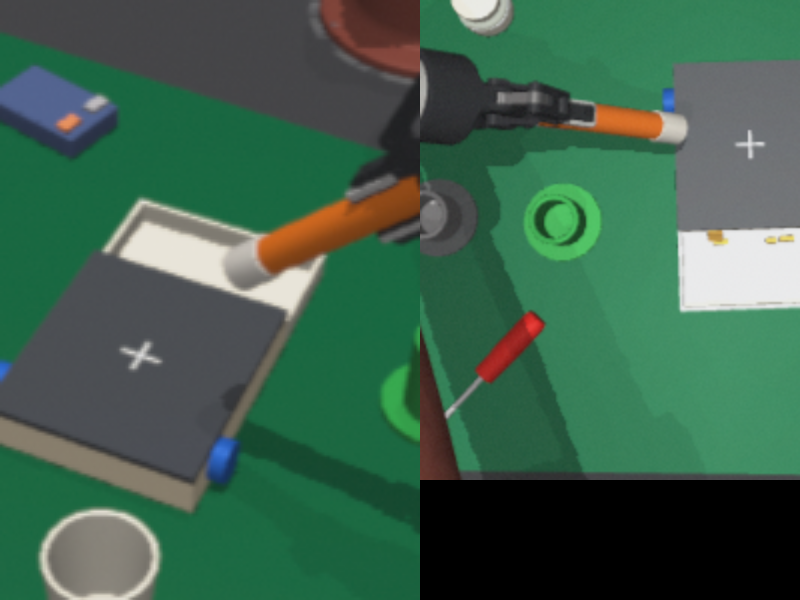

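The lamp is tilted, with its lens end near scene (338,219) and top (282,224). I'll compare that with the predicted pose.

```bash
python3 -c "
from h import *
o=get_obs();q=o['tcp_rot'];r=R.from_quat(np.r_[q[1:],q[0]]);z=r.as_matrix()[:,2];p=o['tool_pos']
for d in(.288,.258,.18):
  P=p+d*z;a=np.array(proj('top',P));b=np.array(proj('scene',P));print(d,P.round(4),'top',a.round(1),'crop',((a-[150,160])*2+[420,0]).round(),'scene',b.round(1),'crop',((b-[260,130])*3).round())
print(tri((281.5,224.5),(338,219.5)))
"
```

```text
0.288 [0.571  0.0488 0.1523] top [278.6 224.3] crop [677. 129.] scene [338.9 218.8] crop [237. 267.]
0.258 [0.571  0.07   0.1736] top [266.8 222.7] crop [654. 125.] scene [349.6 214.1] crop [269. 252.]
0.18 [0.5708 0.125  0.2288] top [234.1 218.4] crop [588. 117.] scene [379.5 200.9] crop [359. 213.]
(array([0.5705, 0.0449, 0.1486]), np.float64(0.0024))
```

{"fn": "apply_moves", "kwargs": {
  "motion": [0,0,-0.015,0,0,0,0,0,-0.015,0,0,0,0,0,-0.01,0,0,0,0,0,-0.004,0,0,0,0,0,0,0,0,0,0,0,0,0,0,0,0,0,0,0,0,0,0,0,0,0,0,0]
}}

```text
time_s: 18.9
tool_pos: [0.5702, 0.2518, 0.3111]
tcp_rot: [-0.0, -0.001, 0.924, -0.382]
ft_force: [0.0, 0.4, -0.6]
grip_width: 0.0244
grasp_force: 78.5
```

```bash
python3 -c "
from h import *
o=st();q=o['tcp_rot'];r=R.from_quat(np.r_[q[1:],q[0]]);z=r.as_matrix()[:,2];p=o['tool_pos']
L=p+.288*z;print(L.round(4),'focus',(L+.1*z).round(4))
for d in(.288,.258):
  P=p+d*z;a=np.array(proj('top',P));b=np.array(proj('scene',P));print('crop',((a-[250,180])*5).round(),'scene',((b-[300,190])*5).round()+[400,0])
import cv2
s=camera('scene');t=camera('top')
c=np.hstack([cv2.resize(t[180:280,250:330],None,fx=5,fy=5),cv2.resize(s[190:290,300:380],None,fx=5,fy=5)]);cv2.imwrite('pics/s6.png',c)"
```

```text
18.9 tcp [0.5702 0.2518 0.3111] z [ 0.    -0.706 -0.708] yang 1.5725 q [ 0.407  0.228  1.635 -0.707  1.634 -1.08 ] F [ 0.   0.4 -0.6] T [ 0.5  -0.03 -0.07] w 0.0244 78.5
[0.5703 0.0485 0.1071] focus [ 0.5704 -0.0221  0.0363]
crop [149. 237.] scene [589. 225.]
crop [ 93. 230.] scene [640. 204.]
```

View pics/s6.png

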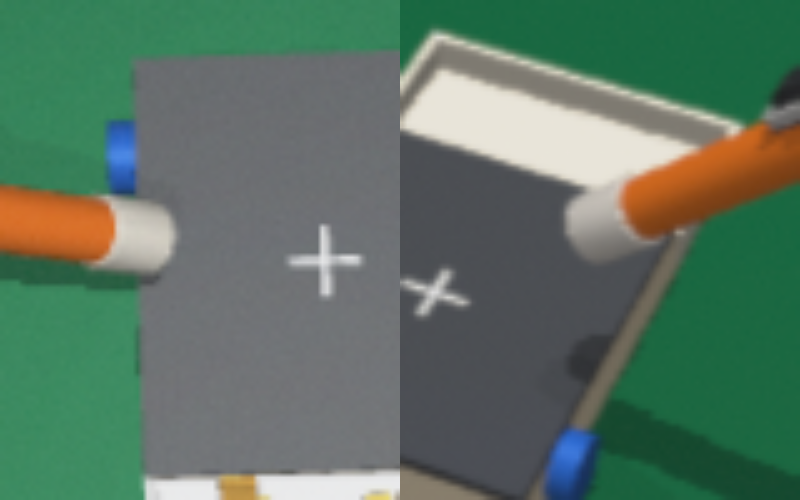

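The lens edge matches the prediction (top crop 173,235) and the computed focus falls on the cross. I'm handing it in.

```bash
python3 -c "
from cell import *
print(finish_job())"
```

```text
the job is handed in; nothing more can be done
None
```

I handed the job in at about 19 s: all four chips are in the tray, the scraper stands blade down clear of the fixture, and the lamp is held still at about 45°, lens about 10 cm from the plate's middle and aimed at it.

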